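Swing the end stop over and load the roller lane

TASK

The little roller lane on the table still has its yellow end stop folded back, so anything put on it would roll off the lower end. Push the stop arm over until its spring takes it past centre and it snaps down across the lane; then set the blue box upright on the rollers at the raised end, long side along the lane and between the side rails, and let go so that it rolls down and comes to rest against the stop. Do not disturb the loose parts standing around.

Things in the scene. Friction and masses are not known exactly. Their poses are not given: they have to be found in the camera images.
- lane: Roller lane fixed to the table, 385 mm long, 84 mm over its aluminium rails. Origin on the table under its middle; y along it to the raised end (things roll to -y), x across it, away from the stop arm's folded side, z up. Roller tops: a plane 95 mm up at the middle, sloping 6 degrees about x, 0.105 mm up per mm of y. Rails 72 mm apart inside, 9 mm above the rollers with their yellow beading.
- lane_head (a point): Point on the plane of the roller tops, midway between the rails, 120 mm up the slope from the lane's middle: middle of the loading place at the raised end. Axes as the lane's (not tilted). The rollers turn freely; a box let go here rolls down by itself.
- stop_arm (a joint): Yellow stop arm: 0 = folded back on its rest, leaning 30 degrees from upright to the lane's -x; 2.09 = level across the lane along +x, on its other rest. It turns up and over in the plane across the lane. A spring strut holds it at both ends: it resists up to 0.79 rad (dead point, arm 0.26 rad beyond upright), then throws the arm over. About 4 N at the grip.
- stop_pivot (a point): Axis of the stop arm (which runs along the lane's y) at the middle of the arm's thickness, on the steel bracket beside the lower end: in the lane's frame (-62, -199, 106) mm. The bracket's top is 118 mm above the table.
- stop_grip (a point): Middle of the red grip (15 mm thick, 38 long) at the free end of the stop arm, 109 mm from the pivot; the arm ends at 128. The rest is a yellow bar 22 mm deep, 6 thick (along y). Folded, the grip's middle is 55 mm out (-x) from the pivot and 94 mm above it. Down, the black strip on its +y face lies 194 mm from the lane's middle, 32 mm above the rollers, and stops the box.
- blue_box_mid (a point): Centre of the blue box with white label (56 mm along its x, 76 mm along its y, 62 mm high; 0.13 to 0.25 kg), standing on the table, z up. Only its 56 mm side fits between the rails. Its centre is 31 mm above its underside.
- brown_box_mid (a point): Centre of a plain brown carton (61 x 63 x 50 mm high), a bystander; it and the blue box may stand in either of two places.
- pump: Grey feed pump, 66 x 92 x 96 mm, a bystander; origin under its middle.
- bearing: Sealed ball bearing, 52 mm across, 15 mm high, a bystander; origin under its middle.
- filter: White filter bowl with black cap, 59 mm across, 114 mm high, a bystander; origin under its middle.
- bush: Dark steel bush, 42 mm across, 62 mm high, a bystander; origin under its middle.
There are look-alikes about, which are no part of the job. What is meant by the part that bears blue_box_mid is not green or turquoise, and is the larger of those in its own colour.

How it is judged:
By the outcome, as a careful person would: the job done as asked, in the order asked, and still so for the second after the job is handed in, with the robot touching nothing.
It also fails if it takes over 56 s, if anything falls off the work surface, if the arm or the gripper's body presses on something with over 40 N, if the wrist force passes 120 N, or if a joint passes its speed limit or range.

ROBOT

A 6-joint arm with a two-finger parallel gripper is mounted at the origin on the work surface; the furniture and walls round the work are solid. World frame = base frame: x ahead of the robot, y to its left, z up, the work surface at z = 0. Lengths are in m, angles in rad, forces in N, time in s.
With the tool pointing down it reaches from about 0.275 to 0.975 m from the base axis. Payload 8.4 kg.
Tool frame: the origin (TCP) lies between the finger pads; the fingertips stand 11 mm ahead of it and the grasp point (between the pads) lies 8 mm behind it; z points along the fingers, y is the line along which they close (so a half turn about z gives the same grasp; the last joint's range is limited). The gripper opens to 92 mm and grips with 3 to 60 N. Pads are 20 mm wide; open, the fingers measure 128 mm over their backs; the gripper's body (75 mm by 189 mm) begins 69 mm behind the grasp point.
Start: joints at [1.225, 0.353, 1.633, -0, 1.155, -0.002], TCP at [0.211, 0.588, 0.226] pointing down, gripper open.
Joint ranges: [-2.63, 2.63], [-0.92, 2.1], [0.06, 2.66], [-1.3, 4.44], [0, 2.69], [-3.02, 3.02]. Speed limits (rad/s): [2.22, 2.22, 2.79, 3.14, 3.14, 3.14].

INTERFACE

Orientations are given as a unit quaternion [w, x, y, z].
In Python, from cell import status, eyes, ticket gives the robot as it stands.
- The arm moves only by the shell command python3 -m pendant 'ROWS' [FORCE]. ROWS is JSON, a list of rows, each a list of 5 numbers: the shift along the tool's x, y, z in m, then the turn about the tool's z in degrees, then the closure, from 0 (fully open) to 1 (shut). In form: [[tx, ty, tz, twist, fingers], ...]. A call has 1 to 12 rows; each row is the pose to reach, as a shift and turn from the pose commanded when the call began, along the tool's axes at that moment; what a row does not reach only later rows make up. A row lasts 1/12 s, in which the tool goes at most 41.7 mm and 7.16 degrees, less where a joint would pass 70% of its speed; a pose out of reach is approached as far as the arm can. A call with a gripper value outside its range is refused whole. The fingers move at their own pace and stop on an object; FORCE is the grip in N (left out, the last holds). Time passes only in rows, so rows that repeat a pose let the fingers close. It gives the time, the measured TCP pose, the force, the opening and the grip force at its end, in the units of the state.
- status.read_state(): the state, without advancing time (a new reading comes with each control period).
- eyes.snapshot(name): name is "scene" or "side" or "wrist"; returns the picture (420x560x3 uint8, red, green, blue); there is no depth.
- eyes.calibration(name): a dict with "intrinsics" (3x3 intrinsics, pixels), "k1" (the pictures are not rectified: a ray, as slopes to the right and down, at radius r is drawn at 1 + k1 r^2 times it, then the intrinsics apply), "R" (3x3) and "t" (3): a world point X has camera coordinates R X + t. Camera axes: x right, y down, z forward; pixel columns grow to the right and rows downward; lengths in m; the calibration is good to about 2 mm. A picture is of the moment at which its call begins: read the wrist's pose just before it. calibration takes no time and is no camera call; for the wrist camera it gives the pose at the moment of the call.
- ticket.close_job(): hands the job in; it is judged then, once.
The state is a dict: "t": time; "q": joint angles; "dq": joint speeds; "joint_efforts": joint torques, N m; "position": TCP position; "ee_rot": TCP orientation; "contact_force": force on the tool from outside, world axes, zero at the start; "ft_torque": the same for the moment, N m; "width": finger opening in m; "grip_force": force on a finger pad.
Only numpy, scipy, OpenCV 4.12 (cv2) and the standard library are available. Lean on these libraries where they do the work, as an engineer would, in place of code of your own. Each camera call takes 0.05 s, during which the arm holds its last target. There are 200 camera calls.

## Working session

There is one attempt and no reset: what is moved stays moved. The work goes in short steps, Python scripts to look and compute and a shell command to move; the robot and the scene stay as the last step left them, time stands still between calls to the robot, and variables do not carry over. Pictures are saved under pics/ and viewed, at most 13 in all, crops included, and the job is handed in when it is done.

```bash
mkdir -p pics
cat > h.py <<'E'
import numpy as np, cv2
from cell import status, eyes, ticket
def snap(n,f):
    c=eyes.calibration(n); im=eyes.snapshot(n); cv2.imwrite('pics/'+f+'.png',im[:,:,::-1]); np.save('pics/'+f+'.npy',im)
    np.savez('pics/'+f+'_c.npz',K=np.array(c['intrinsics']),k1=c['k1'],R=np.array(c['R']),t=np.array(c['t'])); return im,c
def load(f):
    return np.load('pics/'+f+'.npy'),dict(np.load('pics/'+f+'_c.npz'))
def ray(c,uv):
    K=c['K'];d=np.linalg.inv(K)@np.array([uv[0],uv[1],1.]);rd=np.hypot(d[0],d[1]);r=rd
    for _ in range(30): r=rd/(1+float(c['k1'])*r*r)
    s=r/rd if rd>0 else 1
    d=np.array([d[0]*s,d[1]*s,1.]);R=c['R'];return -R.T@c['t'],R.T@d
def onz(c,uv,z):
    o,d=ray(c,uv);return o+d*(z-o[2])/d[2]
def tri(c1,u1,c2,u2):
    o1,d1=ray(c1,u1);o2,d2=ray(c2,u2);A=np.stack([d1,-d2],1);s=np.linalg.lstsq(A,o2-o1,rcond=None)[0]
    a=o1+s[0]*d1;b=o2+s[1]*d2;return (a+b)/2,np.linalg.norm(a-b)
def proj(c,X):
    p=c['R']@np.array(X)+c['t'];a=p[:2]/p[2];a=a*(1+float(c['k1'])*(a@a));return (c['K']@[a[0],a[1],1])[:2]
E
python3 - <<'E'
from h import *
for n in ['scene','side']:
    im,c=snap(n,n+'0'); c=load(n+'0')[1]; print(n,-c['R'].T@c['t'],c['R'][2])
s=status.read_state();print(s['t'],s['position'],s['ee_rot'],s['contact_force'])
E
```

```text
scene [ 0.00423826 -0.56776597  0.78214963] [ 0.50678143  0.5966996  -0.62219142]
side [-0.14493882  1.34549519  0.86546112] [ 0.40470209 -0.79983285 -0.44326474]
0.1 [0.21051774 0.58803822 0.22495555] [-1.10138844e-04  1.71058663e-01  9.85260660e-01 -5.94230786e-04] [ 0.3439052   0.42068238 -0.38843261]
```

View pics/scene0.png

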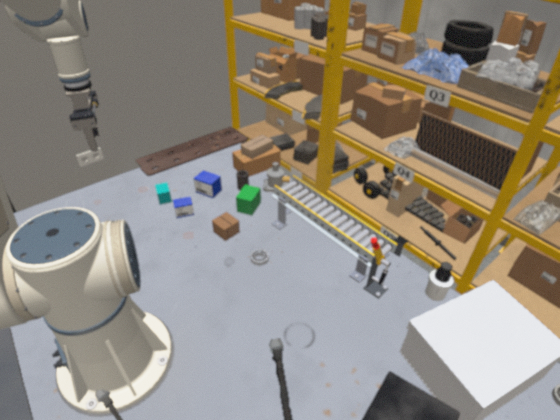

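View pics/side0.png

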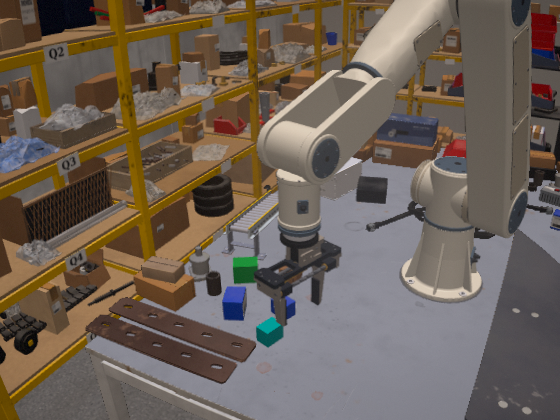

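The scene view shows the lane running from its raised end near (280,185) to the lower end near (375,255), with the red grip at (375,241). Two boxes are blue: the larger at scene (208,183) / side (235,303), and the smaller at (183,207) / (283,307). The green one (248,199) and the turquoise one (163,192) are excluded by colour. The larger blue box with the white label fits, and I'll check it in a crop.

Run:
```python
from h import *
im,c=load('scene0'); cv2.imwrite('pics/sc_crop.png',cv2.resize(im[155:305,150:410,::-1],None,fx=3,fy=3,interpolation=cv2.INTER_CUBIC))
im2,c2=load('side0'); cv2.imwrite('pics/sd_crop.png',cv2.resize(im2[180:350,190:380,::-1],None,fx=3.5,fy=3.5,interpolation=cv2.INTER_CUBIC)[:599])
for n,i,cc in(('scene',im,c),('side',im2,c2)):
    h=cv2.cvtColor(i,cv2.COLOR_RGB2HSV)
    for col,lo,hi in(('blue',(112,120,50),(130,255,255)),('red',(0,170,120),(6,255,255)),('red2',(174,170,120),(180,255,255))):
        m=cv2.inRange(h,lo,hi);k,l,st,ce=cv2.connectedComponentsWithStats(m)
        for j in range(1,k):
            if st[j,4]>15 : print(n,col,st[j],ce[j].round(1),onz(cc,ce[j],.05).round(3))
```

```text
scene blue [195 171  26  25 280] [209.6 180.1] [0.495 0.405 0.05 ]
scene blue [174 198  18   9 124] [182.1 201.9] [0.365 0.354 0.05 ]
scene red [372 239   7  10  45] [374.8 243.4] [ 0.695 -0.149  0.05 ]
side blue [326  33  10  12  99] [331.1  38.2] [ 2.312 -4.912  0.05 ]
side blue [532  49  23  11 107] [543.9  53.7] [-0.314 -5.152  0.05 ]
side blue [554 209   6   8  36] [556.8 212.4] [-0.344 -0.545  0.05 ]
side blue [222 287  24  33 584] [233.6 302.2] [0.476 0.435 0.05 ]
side blue [285 296  10  23 170] [289.6 307.3] [0.33 0.39 0.05]
side blue [271 299   4  15  34] [272.  306.1] [0.374 0.405 0.05 ]
side red [147   6  16   7  20] [154.7   8.6] [ 9.476 -9.869  0.05 ]
side red [443 140  23  18 217] [454.1 150.3] [ 0.139 -1.08   0.05 ]
```

View pics/sc_crop.png

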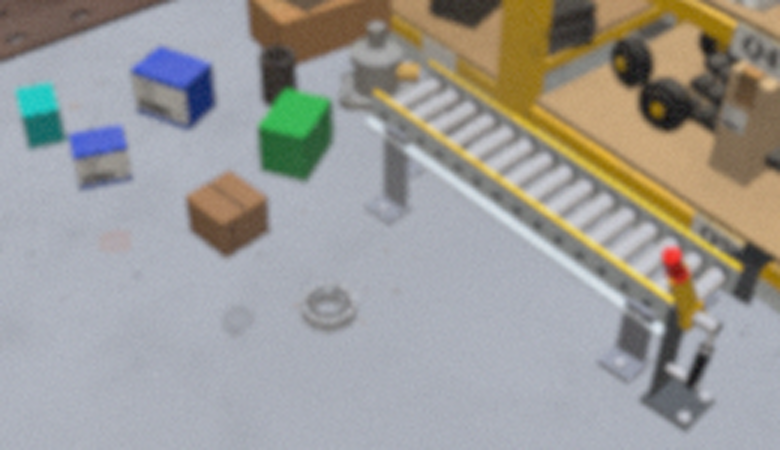

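View pics/sd_crop.png

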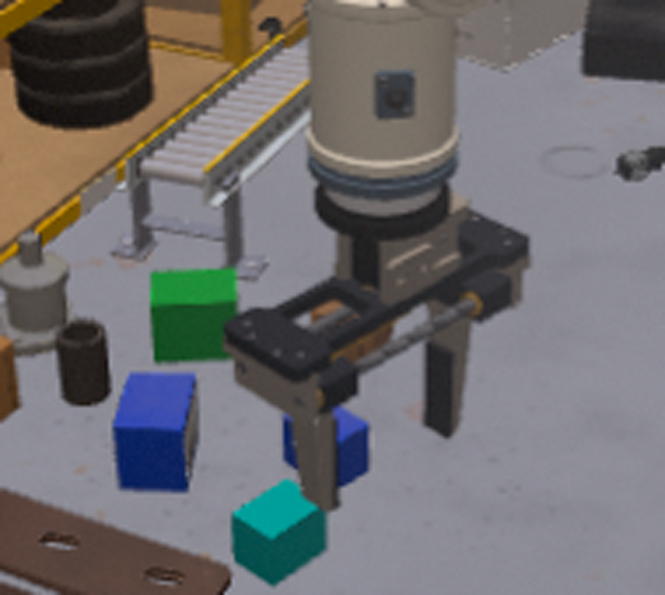

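The crops confirm it: the larger blue box with the white label is at scene (208,183), and the smaller look-alike is at (183,207).

Run:
```python
from h import *
im,c=load('scene0');im2,c2=load('side0')
S=lambda x,y:(150+(x+.5)/3-.5,155+(y+.5)/3-.5); D=lambda x,y:(190+(x+.5)/3.5-.5,180+(y+.5)/3.5-.5)
print('box top'); P=[onz(c,S(*p),.062) for p in[(135,72),(163,47),(213,66),(187,92)]]
for a,b in zip(P,P[1:]+P[:1]): print(a.round(4),np.linalg.norm(b-a).round(4),np.degrees(np.arctan2(*(b-a)[1::-1])).round(1))
print(np.mean(P,0))
P=[onz(c2,D(*p),.062) for p in[(136,374),(195,374),(188,415),(116,427)]]
print('side')
for a,b in zip(P,P[1:]+P[:1]): print(a.round(4),np.linalg.norm(b-a).round(4),np.degrees(np.arctan2(*(b-a)[1::-1])).round(1))
print(np.mean(P,0))
zr,zl=.124,.084
N1,N2,F1,F2=[onz(c,S(*p),z) for p,z in[((376,94),zr),((674,302),zl),((431,65),zr),((739,269),zl)]]
print('rails',N1,N2,F1,F2,np.linalg.norm(N1-N2),np.linalg.norm(F1-F2))
for p in(N1-N2,F1-F2): print(np.degrees(np.arctan2(-p[0],p[1])))
m=(N1+N2+F1+F2)/4;print('mid',m)
print('side near end',onz(c2,D(207,170),zr),onz(c2,D(131,160),zr))
print('grip',onz(c,S(676,265),.200))
print('upright base',onz(c,S(500,105),0),onz(c,S(545,130),0))
for n,p in dict(pump=(376,105),filter=(450,0),bush=(278,103),bearing=(328,308),brown=(228,250)).items(): print(n,onz(c,S(*p),0).round(3))
```

```text
box top
[0.4524 0.4274 0.062 ] 0.0566 26.5
[0.503  0.4527 0.062 ] 0.0735 -70.7
[0.5273 0.3833 0.062 ] 0.0557 -152.6
[0.4779 0.3576 0.062 ] 0.0743 110.1
[0.4901318  0.40524807 0.062     ]
side
[0.5182 0.3928 0.062 ] 0.0474 -154.2
[0.4756 0.3721 0.062 ] 0.0549 114.8
[0.4526 0.422  0.062 ] 0.0562 41.9
[0.4944 0.4595 0.062 ] 0.0709 -70.4
[0.48522556 0.41158012 0.062     ]
rails [0.58309277 0.15814586 0.124     ] [ 0.62739109 -0.19682648  0.084     ] [0.66013267 0.16350191 0.124     ] [ 0.7047134  -0.20711068  0.084     ] 0.359955139921141 0.3754212732429553
7.113379253305415
6.859113258108066
mid [ 0.64383249 -0.02057235  0.104     ]
side near end [0.57918014 0.16879508 0.124     ] [0.65163903 0.18170595 0.124     ]
grip [ 0.55478546 -0.2344772   0.2       ]
upright base [0.79272048 0.18728265 0.        ] [0.79970453 0.11976058 0.        ]
pump [0.678 0.277 0.   ]
filter [0.906 0.404 0.   ]
bush [0.591 0.352 0.   ]
bearing [0.439 0.05  0.   ]
brown [0.408 0.176 0.   ]
```

```bash
python3 -m pendant '[[-0.3,-0.375,0,-27,1],[-0.3,-0.375,0,-27,1],[-0.3,-0.375,0,-27,1],[-0.3,-0.375,0,-27,1],[-0.3,-0.375,0,-27,1],[-0.3,-0.375,0,-27,1],[-0.3,-0.375,0,-27,1],[-0.3,-0.375,0,-27,1],[-0.3,-0.375,0,-27,1],[-0.3,-0.375,0,-27,1],[-0.3,-0.375,0,-27,1],[-0.3,-0.375,0,-27,1]]' 30
cat >> h.py <<'E'
def go(x,y,z,ang=None):
    "shift in tool axes to world TCP x,y,z; twist to bring tool y to world angle ang (mod 180)"
    from scipy.spatial.transform import Rotation as Ro
    s=status.read_state();w,a,b,cc=s['ee_rot'];R=Ro.from_quat([a,b,cc,w]).as_matrix()
    ya=np.degrees(np.arctan2(R[1,1],R[0,1]));tw=0 if ang is None else -((ang-ya+90)%180-90)
    print('at',np.round(s['position'],4),'ya',ya.round(1),'shift',(R.T@(np.array([x,y,z])-s['position'])).round(4),'twist',round(tw,1),'q6',round(s['q'][5],2),'t',s['t'])
L0=np.array([.642,-.018]);LY=np.radians(7.2)
def lane(x,y): return L0+np.array([np.cos(LY)*x-np.sin(LY)*y,np.sin(LY)*x+np.cos(LY)*y])
E
python3 - <<'E'
from h import *
p=lane(-.172,-.199); go(p[0],p[1],.200,97.2)
E
```

```text
t: 1.1
position: [0.3669, 0.131, 0.2256]
ee_rot: [0.0, -0.063, 0.998, -0.0]
contact_force: [0.1, 0.6, 0.8]
width: 0.0139
grip_force: 0.0
at [0.3669 0.131  0.2256] ya 97.2 shift [-0.0819 -0.3813  0.026 ] twist 0.0 q6 -1.36 t 1.1
```

```bash
python3 -m pendant '[[-0.08,-0.38,0.026,0,1],[-0.08,-0.38,0.026,0,1],[-0.08,-0.38,0.026,0,1],[-0.08,-0.38,0.026,0,1],[-0.08,-0.38,0.026,0,1],[-0.08,-0.38,0.026,0,1],[-0.08,-0.38,0.026,0,1],[-0.08,-0.38,0.026,0,1],[-0.08,-0.38,0.026,0,1],[-0.08,-0.38,0.026,0,1],[-0.08,-0.38,0.026,0,1],[-0.08,-0.38,0.026,0,1]]'
python3 - <<'E'
from h import *
a,_=snap('scene','a');b,_=snap('wrist','b')
cv2.imwrite('pics/ab.png',np.hstack([cv2.resize(a[170:320,300:450,::-1],(400,400),interpolation=cv2.INTER_CUBIC),cv2.resize(b[:,:,::-1],(400,300)).copy() if 0 else cv2.copyMakeBorder(cv2.resize(b[:,:,::-1],(400,300)),0,100,0,0,cv2.BORDER_CONSTANT)]))
p=lane(-.172,-.199); go(p[0],p[1],.200,97.2)
E
```

```text
t: 2.1
position: [0.4937, -0.2323, 0.1989]
ee_rot: [-0.001, -0.063, 0.998, 0.001]
contact_force: [-1.0, 0.4, -0.7]
width: 0.0009
grip_force: 0.0
at [ 0.4936 -0.2311  0.1993] ya 97.3 shift [-0.0019 -0.0062 -0.0007] twist 0.1 q6 -2.14 t 2.2
```

View pics/ab.png

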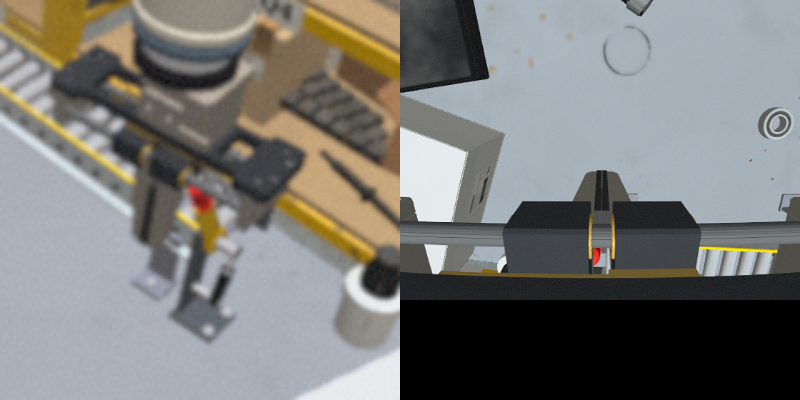

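The wrist view shows the red grip at (596,256), just beyond the closed fingers and nearly centred on them (601). I can push straight across.

```bash
python3 -m pendant '[[-0.014,-0.005,0,0,1],[-0.028,-0.005,0,0,1],[-0.042,-0.005,0,0,1],[-0.056,-0.005,0,0,1],[-0.07,-0.005,0,0,1],[-0.084,-0.005,0,0,1],[-0.098,-0.005,0,0,1],[-0.112,-0.005,0,0,1],[-0.124,-0.005,0,0,1],[-0.137,-0.005,0,0,1],[-0.137,-0.005,0,0,1],[-0.137,-0.005,0,0,1]]'
python3 - <<'E'
from h import *
a,_=snap('scene','a2')
cv2.imwrite('pics/a2c.png',cv2.resize(a[170:320,300:450,::-1],(400,400),interpolation=cv2.INTER_CUBIC))
go(.5,.1,.3,97.2);print(status.read_state()['contact_force'])
E
```

```text
t: 3.2
position: [0.6308, -0.2188, 0.1995]
ee_rot: [-0.0, -0.065, 0.998, 0.0]
contact_force: [-0.9, 1.1, 0.4]
width: 0.0005
grip_force: 0.0
at [ 0.6303 -0.2191  0.1995] ya 97.4 shift [ 0.0884  0.3332 -0.1003] twist 0.2 q6 -2.04 t 3.25
[-0.44227188  0.52052919 -1.209943  ]
```

View pics/a2c.png

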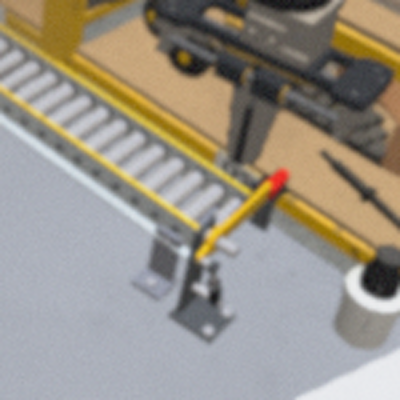

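The stop arm is down level across the lane: pivot at about (205,250), red grip at (278,182). Next I lift and travel to the blue box.

```bash
python3 -m pendant '[[0,0,-0.04,0,1],[0.01,0.01,-0.08,0,1],[0.06,0.639,-0.1,74,0.4],[0.06,0.639,-0.1,74,0.4],[0.06,0.639,-0.1,74,0.4],[0.06,0.639,-0.1,74,0.4],[0.06,0.639,-0.1,74,0],[0.06,0.639,-0.1,74,0],[0.06,0.639,-0.1,74,0],[0.06,0.639,-0.1,74,0],[0.06,0.639,-0.1,74,0],[0.06,0.639,-0.1,74,0]]'
python3 - <<'E'
from h import *
go(.489,.407,.30,23)
E
```

```text
t: 4.25
position: [0.5374, 0.1769, 0.2921]
ee_rot: [0.0, 0.508, 0.861, -0.0]
contact_force: [0.9, 0.4, 0.5]
width: 0.0648
grip_force: 0.0
at [0.5374 0.1769 0.2921] ya 28.9 shift [ 0.2247  0.069  -0.0079] twist 5.9 q6 -0.19 t 4.25
```

```bash
python3 -m pendant '[[0.165,0.069,-0.008,6,0],[0.165,0.069,-0.008,6,0],[0.165,0.069,-0.008,6,0],[0.165,0.069,-0.008,6,0],[0.165,0.069,-0.008,6,0],[0.165,0.069,-0.008,6,0],[0.165,0.069,-0.008,6,0]]'
python3 - <<'E'
from h import *
snap('wrist','w1');im,c=load('w1')
print(-c['R'].T@c['t'],c['R'],proj(c,[.489,.407,.062]))
h=cv2.cvtColor(im,cv2.COLOR_RGB2HSV);m=cv2.inRange(h,(112,110,50),(130,255,255))
k,l,st,ce=cv2.connectedComponentsWithStats(m)
for j in range(1,k):
    if st[j,4]>200: print(st[j],ce[j],onz(c,ce[j],.062))
E
```

```text
t: 4.83
position: [0.5178, 0.3529, 0.2996]
ee_rot: [0.0, 0.549, 0.836, -0.001]
contact_force: [0.7, 0.1, -0.4]
width: 0.0918
grip_force: 0.0
[0.48967098 0.41908093 0.45914861] [[ 0.91811773  0.39630648 -0.00100851]
 [ 0.38318276 -0.88705897  0.25748273]
 [ 0.10114746 -0.2367859  -0.96628238]] [277.96898554 135.19552422]
[ 258   99   46   62 2733] [280.39590194 129.26747164] [0.4889311  0.41472576 0.062     ]
[ 150  103   61   54 1617] [178.09585652 129.65182437] [0.37297036 0.36477148 0.062     ]
```

View pics/w1.png

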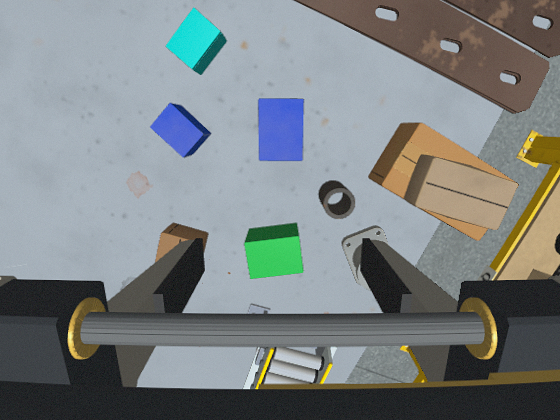

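The wrist view shows the big blue box at (281,129), nearly square to the fingers. The small one is at (180,130), and the green box and bush are well clear of the finger paths.

Run:
```python
from h import *
im,c=load('w1')
h=cv2.cvtColor(im,cv2.COLOR_RGB2HSV);m=cv2.inRange(h,(112,110,50),(130,255,255));m[:,:240]=0;m[200:]=0
r=cv2.minAreaRect(cv2.findNonZero(m));b=cv2.boxPoints(r);P=[onz(c,p,.062) for p in b]
for a,e in zip(P,P[1:]+P[:1]): print(np.linalg.norm(e-a).round(4),np.degrees(np.arctan2(*(e-a)[1::-1])).round(1))
x,y,_=np.mean(P,0);print(x,y);go(x,y,.030,23.4)
# bystander heights irrelevant; neighbours near fingers
```

```text
0.0731 112.3
0.0541 23.3
0.0731 -65.8
0.0565 -156.7
0.48944067973517635 0.4138535817953846
at [0.5181 0.3521 0.2997] ya 23.3 shift [ 0.0683 -0.0017  0.2696] twist -0.1 q6 0.19 t 4.8833
```

```bash
python3 -m pendant '[[0.034,-0.002,0.02,0,0],[0.068,-0.002,0.04,0,0],[0.068,-0.002,0.08,0,0],[0.068,-0.002,0.12,0,0],[0.068,-0.002,0.16,0,0],[0.068,-0.002,0.2,0,0],[0.068,-0.002,0.235,0,0],[0.068,-0.002,0.255,0,0],[0.068,-0.002,0.27,0,0],[0.068,-0.002,0.27,0,0],[0.068,-0.002,0.27,0,0.3],[0.068,-0.002,0.27,0,1]]' 20
python3 -m pendant '[[0,0,0,0,1],[0,0,0,0,1],[0,0,0,0,1],[0,0,0,0,1],[0,0,0,0,1],[0,0,-0.02,0,1],[0,0,-0.06,0,1],[0,0,-0.1,0,1],[0,0,-0.14,0,1],[0,0,-0.18,0,1],[0,0,-0.22,0,1],[0,0,-0.22,0,1]]'
python3 - <<'E'
from h import *
p=lane(0,.1193);print(p);go(p[0],p[1],.25,7.2)
snap('scene','s3')
E
```

```text
t: 5.88
position: [0.4909, 0.4144, 0.0312]
ee_rot: [0.0, 0.55, 0.835, 0.001]
contact_force: [0.2, 0.1, 0.1]
width: 0.0806
grip_force: 0.0
t: 6.88
position: [0.4927, 0.4176, 0.2588]
ee_rot: [0.002, 0.55, 0.835, 0.006]
contact_force: [2.1, 0.9, -0.4]
width: 0.0551
grip_force: 20.0
[0.62704775 0.10035928]
at [0.4927 0.4176 0.2588] ya 23.3 shift [-0.3446 -0.0022  0.0076] twist 16.1 q6 0.29 t 6.8833
```

```bash
python3 -m pendant '[[-0.43,-0.027,-0.03,16,1],[-0.43,-0.027,-0.03,16,1],[-0.43,-0.027,-0.03,16,1],[-0.43,-0.027,-0.03,16,1],[-0.43,-0.027,-0.03,16,1],[-0.43,-0.027,-0.03,16,1],[-0.43,-0.027,-0.03,16,1],[-0.43,-0.027,-0.03,16,1],[-0.43,-0.027,-0.03,16,1],[-0.43,-0.027,-0.03,16,1],[-0.43,-0.027,-0.03,16,1],[-0.43,-0.027,-0.03,16,1]]'
python3 - <<'E'
from h import *
snap('wrist','w2');im,c=load('w2')
for y in(.06,.12,.17):
  for x in(-.039,.039):
    p=lane(x,y);print(x,y,proj(c,[p[0],p[1],.104+.105*y]).round(1))
E
```

```text
t: 7.93
position: [0.6353, 0.0058, 0.278]
ee_rot: [-0.0, 0.662, 0.749, -0.001]
contact_force: [0.0, 1.0, -2.0]
width: 0.0549
grip_force: 20.0
-0.039 0.06 [247.9 162.4]
0.039 0.06 [323.1 162.3]
-0.039 0.12 [245.5 101.5]
0.039 0.12 [325.7 101.3]
-0.039 0.17 [243.4  44.8]
0.039 0.17 [327.8  44.6]
```

View pics/w2.png

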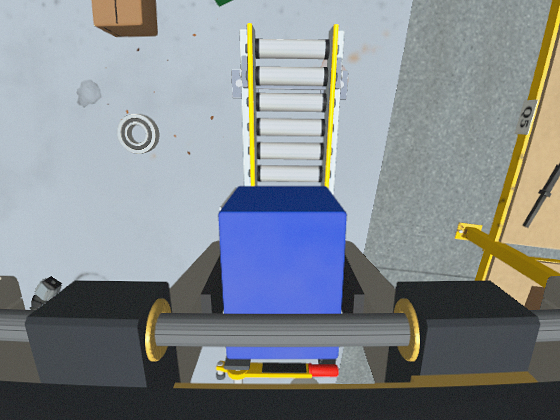

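The wrist view shows the beading at columns ~251 and ~333 beside the loading place, about 6 px right of my model. The lane's raised end is near row 25.

Run:
```python
from h import *
im,c=load('w2');h=cv2.cvtColor(im,cv2.COLOR_RGB2HSV);m=cv2.inRange(h,(20,140,120),(35,255,255))
M=[]
for v in(40,70,101,130,160):
    a=np.where(m[v,235:265])[0].mean()+235;b=np.where(m[v,315:350])[0].mean()+315
    y=.11
    for _ in range(5):
        z=.104+.105*y;A=onz(c,(a,v),z);B=onz(c,(b,v),z);q=(A+B)/2;y=(q[:2]-L0)@[-np.sin(LY),np.cos(LY)]
    M.append(q);print(v,a,b,q.round(4),y.round(4),np.linalg.norm(A-B).round(4),np.degrees(np.arctan2(*(B-A)[1::-1])).round(2))
M=np.array(M);d=M[0]-M[-1];print('yaw',np.degrees(np.arctan2(-d[0],d[1])))
rows=np.where(m[:60,245:258].any(1))[0];print('bead end row',rows.min(),[onz(c,(u,rows.min()),.124).round(4) for u in(250,336)])
# box axis vs tool from top face side
P=[onz(c,p,status.read_state()['position'][2]+.032) for p in((220,212),(346,212))];print('box top front edge',P,np.degrees(np.arctan2(*(P[1]-P[0])[1::-1])))
g=onz(c,(320,370),.116);print('grip down',g)
```

```text
40 249.0 335.0 [0.626  0.1553 0.1223] 0.1739 0.0791 7.12
70 250.0 333.0 [0.629  0.1298 0.1196] 0.1483 0.0784 7.11
101 250.5 331.5 [0.6322 0.102  0.1166] 0.1203 0.0788 7.1
130 251.0 330.0 [0.6353 0.0746 0.1137] 0.0927 0.0791 7.09
160 252.0 327.5 [0.6385 0.0445 0.1106] 0.0624 0.0781 7.08
yaw 6.423384548542016
bead end row 23 [array([0.5864, 0.1644, 0.124 ]), array([0.6638, 0.1741, 0.124 ])]
box top front edge [array([0.60514146, 0.03929794, 0.30998277]), array([0.65783618, 0.04584078, 0.30998277])] 7.077897878774509
grip down [ 0.70916736 -0.20689123  0.116     ]
```

Run:
```python
from h import *
go(.6325,.0985,.142,6.9)
```

```text
at [0.6346 0.008  0.278 ] ya 7.1 shift [0.09   0.0095 0.136 ] twist 0.2 q6 -0.11 t 7.9833
```

```bash
python3 -m pendant '[[0.03,0.003,0,0,1],[0.06,0.006,0,0,1],[0.08,0.0095,0.01,0,1],[0.09,0.0095,0.03,0,1],[0.09,0.0095,0.06,0,1],[0.09,0.0095,0.085,0,1],[0.09,0.0095,0.105,0,1],[0.09,0.0095,0.115,0,1],[0.09,0.0095,0.12,0,1],[0.09,0.0095,0.12,0,1],[0.09,0.0095,0.12,0,1]]'
python3 - <<'E'
from h import *
go(.6325,.0985,.142,6.9)
snap('wrist','w3');a,_=snap('side','s4')
im,c=load('w3')
cv2.imwrite('pics/w3s.png',np.hstack([cv2.copyMakeBorder(im[:,:,::-1],0,0,0,0,0)[:, 100:500],cv2.resize(a[160:265,200:300,::-1],(400,420),interpolation=cv2.INTER_CUBIC)]))
E
```

```text
t: 8.9
position: [0.6333, 0.1005, 0.1605]
ee_rot: [0.0, 0.661, 0.751, 0.0]
contact_force: [0.1, 0.2, -1.3]
width: 0.0552
grip_force: 20.0
at [0.6333 0.1005 0.1605] ya 7.3 shift [-0.0018 -0.001   0.0185] twist 0.4 q6 0.03 t 8.9
```

View pics/w3s.png

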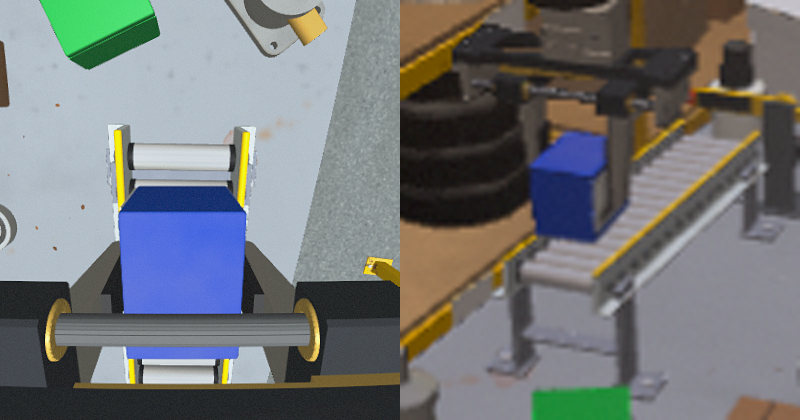

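The box hangs centred between the beads (wrist view columns ~123 and ~240, box ~182), so I lower it and let go.

```bash
python3 -m pendant '[[-0.001,-0.001,0.006,0,1],[-0.001,-0.001,0.011,0,1],[-0.001,-0.001,0.015,0,1],[-0.001,-0.001,0.018,0,1],[-0.001,-0.001,0.018,0,1],[-0.001,-0.001,0.018,0,1]]'
```

```text
t: 9.5
position: [0.6321, 0.0987, 0.1416]
ee_rot: [-0.0, 0.661, 0.751, -0.0]
contact_force: [0.3, 0.9, -1.7]
width: 0.055
grip_force: 20.0
```

```bash
python3 -m pendant '[[0,0,0.001,0,1],[0,0,0.002,0,1],[0,0,0.002,0,0.3],[0,0,0.002,0,0.2],[0,0,0.002,0,0],[0,0,0.002,0,0],[0,0,0.002,0,0],[0,0,0.002,0,0],[0,0,0.002,0,0],[0,0,0.002,0,0],[0,0,0.002,0,0],[0,0,0.002,0,0]]'
python3 -m pendant '[[0,0,0,0,0],[0,0,0,0,0],[0,0,0,0,0],[0,0,0,0,0],[0,0,-0.03,0,0],[0,0,-0.07,0,0],[0,0,-0.11,0,0],[0,0,-0.15,0,0],[0,0,-0.15,0,0],[0,0,-0.15,0,0],[0,0,-0.15,0,0],[0,0,-0.15,0,0]]'
python3 - <<'E'
from h import *
a,_=snap('scene','f1');b,_=snap('side','f2')
cv2.imwrite('pics/f.png',np.hstack([cv2.resize(a[150:300,240:440,::-1],(400,300),interpolation=cv2.INTER_CUBIC),cv2.resize(b[160:280,190:350,::-1],(400,300),interpolation=cv2.INTER_CUBIC)]))
E
```

```text
t: 10.5
position: [0.6322, 0.0987, 0.1398]
ee_rot: [-0.0, 0.661, 0.751, -0.0]
contact_force: [-0.4, -0.2, -0.0]
width: 0.0917
grip_force: 0.0
t: 11.5
position: [0.6312, 0.0986, 0.288]
ee_rot: [-0.001, 0.661, 0.751, -0.001]
contact_force: [0.2, -0.6, 0.2]
width: 0.0919
grip_force: 0.0
```

View pics/f.png

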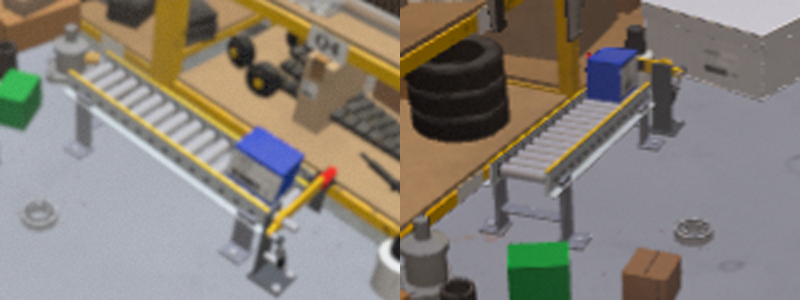

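The box is upright between the rails at the stop (around (265,165) in the left panel). I'll let a second pass and check that it is still and touching.

```bash
python3 -m pendant '[[0,0,0,0,0],[0,0,0,0,0],[0,0,0,0,0],[0,0,0,0,0],[0,0,0,0,0],[0,0,0,0,0],[0,0,0,0,0],[0,0,0,0,0],[0,0,0,0,0],[0,0,0,0,0],[0,0,0,0,0],[0,0,0,0,0]]' | head -1
python3 - <<'E'
from h import *
snap('scene','g1')
for f in('f1','g1'):
    im,c=load(f);h=cv2.cvtColor(im,cv2.COLOR_RGB2HSV);m=cv2.inRange(h,(112,110,50),(130,255,255));m[:,:330]=0
    M=cv2.moments(m,True);print(f,M['m10']/M['m00'],M['m01']/M['m00'])
# expected: box centre lane y = -.194+.038 (along slope); box top face corners
L0[:]=[.6475,-.0195];LY=np.radians(6.8)
import h as H;H.LY=LY
for x in(-.028,.028):
  for y in(-.193,-.118):
    p=lane(x,y+.0065);print(x,y,proj(c,[p[0],p[1],.095+.105*y+.062]).round(1))
cv2.imwrite('pics/g.png',cv2.resize(im[205:280,330:430,::-1],(800,600),interpolation=cv2.INTER_CUBIC))
E
```

```text
t: 12.6
f1 375.51409978308027 227.11496746203903
g1 382.161797752809 231.02921348314607
-0.028 -0.193 [385.  240.4]
-0.028 -0.118 [360.7 224.1]
0.028 -0.193 [396.6 229.6]
0.028 -0.118 [372.6 214.2]
```

View pics/g.png

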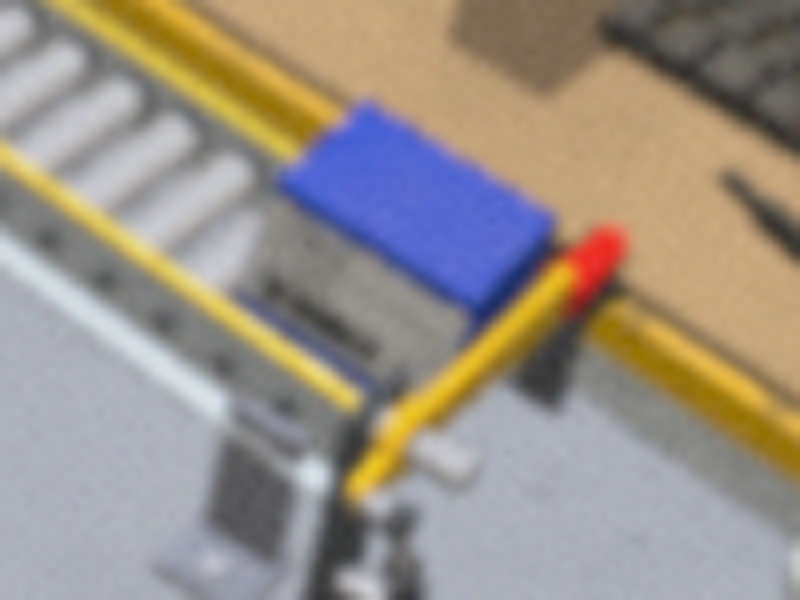

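The box was still rolling in the first picture; now its leading top edge lies along the yellow stop, from about (475,310) to (552,220). One more check that it is at rest.

```bash
python3 -m pendant '[[0,0,0,0,0],[0,0,0,0,0],[0,0,0,0,0],[0,0,0,0,0],[0,0,0,0,0],[0,0,0,0,0],[0,0,0,0,0],[0,0,0,0,0],[0,0,0,0,0],[0,0,0,0,0],[0,0,0,0,0],[0,0,0,0,0]]' | head -1
python3 - <<'E'
from h import *
snap('scene','g2')
im,c=load('g2');h=cv2.cvtColor(im,cv2.COLOR_RGB2HSV);m=cv2.inRange(h,(112,110,50),(130,255,255));m[:,:330]=0
M=cv2.moments(m,True);x,y=M['m10']/M['m00'],M['m01']/M['m00'];print(x,y)
if abs(x-382.16)<.3 and abs(y-231.03)<.3: print(ticket.close_job())
E
```

```text
t: 13.65
382.1303370786517 230.9820224719101
the job is handed in; nothing more can be done
None
```

The stop arm is snapped down across the lane, the blue box rolled down and is resting upright against it, no loose part was touched as far as I could tell (not separately checked at the end), and the job is handed in at about 14 s.

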